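# Put the drive spindle away in the stayed-lid attachment box

## Robot

A 6-joint arm with a two-finger parallel gripper is mounted at the origin on the work surface. World frame = base frame: x ahead of the robot, y to its left, z up, the work surface at z = 0. Lengths are in mm, angles in rad, forces in N, time in s.
With the tool pointing down it reaches from about 350 to 975 mm from the base axis. Payload 7.1 kg.
Tool frame: the origin (TCP) lies at the very end of the fingers, on their centre line; the grasp point (between the pads) lies 19 mm behind it; z points along the fingers, y is the direction in which the jaws open and shut (so a half turn about z gives the same grasp; the last joint's range is limited). The gripper opens to 88 mm and grips with 3 to 60 N. Pads are 20 mm wide; open, the fingers measure 115 mm over their backs; the gripper's body (75 mm by 178 mm) begins 61 mm behind the grasp point.
Start: joints at [-1.277, 0.423, 1.63, -0, 1.089, -0.019], TCP at [192.345, -594.65, 222.675] pointing down, gripper open.
Joint ranges: [-3, 3], [-0.9, 2.11], [0.09, 2.58], [-1.31, 4.45], [0.11, 2.69], [-2.54, 2.54]. Speed limits (rad/s): [2.39, 2.39, 3.01, 3.14, 3.14, 3.14].

## Interface

Orientations are given as a rotation vector (axis times angle).
In Python, from workcell import * gives the robot as it stands.
- The arm moves only by the tool play_rows, never from a script. Its argument "plan" is text: rows parted by semicolons, each of 7 numbers parted by spaces: the finger opening in cm, from 0 to 8.78, then the shift along the tool's x, y, z in cm, then the turn, a rotation vector about the tool's x, y, z in degrees. A call has 1 to 20 rows; each row shifts and turns the commanded pose from where the row before left it, along the tool's axes as they then stand; what a row does not reach is not made up. A row lasts 1/8 s, in which the tool goes at most 62.5 mm and 10.7 degrees, less where a joint would pass 70% of its speed; a pose out of reach is approached as far as the arm can. A call is refused whole if a number of a shift passes 6.25 or a number of a turn 10.7, either way. A call with a gripper value outside its range is refused whole. The fingers move at their own pace and stop on an object; the grip force is fixed at half the most. Time passes only in rows, so rows that do not move let the fingers close. It gives the time, the measured TCP pose, the force and the opening at its end, in the units of the state.
- get_obs(): the state, without advancing time (a new reading comes with each control period).
- get_image(name): name is "scene" or "top" or "wrist"; returns a dict with "pixels" (400x640x3 uint8, red, green, blue), "range_z" (400x640 float32, mm along the optical axis (not along the pixel's ray), 0 where there is no reading), "fx", "fy", "cx", "cy" (pixels), "distortion" ([k1, k2, p1, p2, k3] as OpenCV has them; the pictures are not rectified), "eye" and "attitude" of the camera in the world. Camera axes: x right, y down, z forward; pixel columns grow to the right and rows downward; lengths in mm; the calibration is good to about 2 mm. A picture is of the moment at which its call begins.
- close_job(): hands the job in, once; it reports no verdict.
The state is a dict: "t": time; "qpos": joint angles; "qvel": joint speeds; "joint_torque": joint torques, N m; "ee_pos": TCP position; "orientation": TCP orientation; "ft_force": force on the tool from outside, world axes, zero at the start; "moment": the same for the moment, N m; "width": finger opening in mm.
Only numpy, scipy, OpenCV 4.12 (cv2) and the standard library are available. Lean on these libraries where they do the work, as an engineer would, in place of code of your own. Each camera call takes 0.05 s, during which the arm holds its last target. There are 200 camera calls.

## Task

Open the attachment box by its pull tab until the folding stay snaps over and locks, without forcing the lid past that (the foot of the stay slips in its slot if it is forced), and let the lid stand on its stay. Then put the loose spindle upright into the empty bay of the box, press the stay's knob to break the joint, and lower the lid slowly and gently by its tab until it is shut, never letting it drop. Press the stay only lightly and leave the jar, mug and ramekin alone.

Things in the scene. Friction and masses are not known exactly. Their poses are not given: they have to be found in the camera images.
- box: White box fixed to the counter, 190 mm deep (its x), 240 long (its y), 105 high, walls and floor 6 mm; origin at the centre of its underside, z up. The hinge lies along the +x rim: the lid opens from the -x side up and over towards +x. The -y half is full of slicing discs behind a 70 mm high divider; the +y half is the empty bay. The stay is outside the +y end wall.
- hinge (a point): Middle of the hinge line: on the box at x = +95, y = 0, z = 105 mm in the box frame; the line runs along the box's y.
- lid (a joint): Lid angle (rad): 0 shut, grows as it opens. Dark grey panel 190 x 240 x 8 mm, 0.5 kg. The stay locks somewhere between 1.29 and 1.46, differing from run to run with the setting of the stay's foot; raised further, the lid only drags the foot. The hinge is stiff: the lid stands by itself above about 0.9 rad but drops if let go lower. 1 rad/s is gentle.
- lid_tab (a point): Centre of the pull tab on the middle of the lid's front edge: 24 mm wide along the hinge line (its y), 10 thick, sticking out 50. The point is 30 mm out from the edge, 220 mm from the hinge line, 4 mm above the lid's underside, which lies at the hinge height. Pinched across its width by upright fingers, it turns between the pads as the lid swings.
- knee (a joint): Fold of the stay's middle joint (rad): 2.8 with the lid shut, 0 with its two links in line. When the lid has been raised till the links are in line and the pull is eased, a light spring snaps it over to its stop at -0.3: locked. Pushed back through 0 and past about +0.7 it is broken and stays so; let go before that it may snap back.
- stay_knob (a point): Release knob: plain steel bar, 16 mm diameter, on the stay's middle joint, sticking out along the box's +y. The point is on its axis, 56 mm beyond the box's end wall, 8 mm from its end. Locked, it is 50 mm above the rim, 75 mm in front of the hinge. Pushed towards the hinge and down, in an arc about the foot, some 45 mm, by the side of shut fingers, it breaks the joint; takes 3 to 8 N.
- stay_foot (a point): Pivot of the stay's foot: steel block on an upright slotted rail on the box's +y end wall, about 20 mm below the rim, x = -15 mm in the box frame, set up to 6 mm higher or lower along the rail. It slips along it if the lid is forced with some 15 to 18 N at the tab. Each link of the stay is 80 mm long.
- bay (a point): Centre of the floor of the empty bay (top of the floor). The bay is 178 mm along the box's x and 144 mm along its y, 99 mm deep.
- spindle_mid (a point): Loose beige drive spindle standing on the counter: round flange of 52 mm diameter and 6 mm thick at the foot, tapering to a shaft of 24 mm diameter from 20 mm up; 85 mm high in all, 0.06 to 0.13 kg. The point is on its axis, half-way up (42.5 mm); z is the shaft, pointing up.
- jar: Bystander: glass jar, 70 mm diameter, 120 mm high, origin under its centre.
- mug: Bystander: white mug, 76 mm diameter, 90 mm high, origin under its centre.
- ramekin: Bystander: low white bowl, 90 mm diameter, 50 mm high, origin under its centre.

How it is judged:
By the outcome, as a careful person would: the job done as asked, in the order asked, and still so for the second after the job is handed in, with the robot touching nothing.
It also fails if it takes over 72 s, if anything falls off the work surface, if the arm or the gripper's body presses on something with over 40 N, if the wrist force passes 120 N, or if a joint passes its speed limit or range.

## Working session

There is one attempt and no reset: what is moved stays moved. The work goes in short steps, Python scripts to look and compute and a tool call to move; the robot and the scene stay as the last step left them, time stands still between calls to the robot, and variables do not carry over. Pictures are saved under pics/ and viewed, about 8 in all and at most 12, crops included, and the job is handed in when it is done.

Besides the shell and the picture viewer there is one more tool, called by a JSON object that holds its "fn" and its "kwargs", one argument or row to a line. play_rows: Moves the arm, as the interface text tells. Its arguments: {"type":"object","properties":{"plan":{"type":"string"}},"required":["plan"]}

```bash
mkdir -p pics; ls
python3 - <<'E'
from workcell import *
import cv2,numpy as np
print(get_obs())
for n in ["scene","top"]:
    im=get_image(n); cv2.imwrite(f"pics/{n}0.png",im["pixels"][:,:,::-1])
    print(n,im["fx"],im["fy"],im["cx"],im["cy"],im["distortion"],im["eye"],im["attitude"])
    np.savez(f"{n}0.npz",**im)
E
```

```text
pics
{'t': 0.0, 'qpos': array([-1.27699260e+00,  4.23818353e-01,  1.63065520e+00, -8.92200206e-06,
        1.08858582e+00, -1.89840664e-02]), 'qvel': array([ 0.00041677, -0.00021463, -0.00095192,  0.00096515,  0.00212442,
       -0.00061081]), 'joint_torque': array([ 3.00339743e-04, -5.44622040e+01, -2.73665911e+01,  6.44421740e-02,
        2.26230413e-02, -1.00860209e-04]), 'ee_pos': array([ 192.1976833 , -594.15491639,  221.92940352]), 'orientation': array([-3.10181560e+00, -4.89105760e-01,  3.27727734e-04]), 'ft_force': array([ 0.76266665, -0.53622754, -0.24047071]), 'moment': array([-0.01066595,  0.05431441,  0.01040028]), 'width': 87.9257905767303}
scene 468.3370816341175 468.3370816341175 321.4363300708198 209.98019017185928 [-0.13940762  0.          0.          0.          0.        ] [917.69375573 587.80462357 958.8064191 ] [-0.68816061 -2.72011783  0.95149336]
top 396.0926008958969 396.0926008958969 316.65313013611694 195.74909943930592 [0.00326879 0.         0.         0.         0.        ] [ 3.80067477e+02 -3.29840195e-01  1.20760967e+03] [-2.18460015  2.1220951  -0.19789557]
```

View pics/scene0.png

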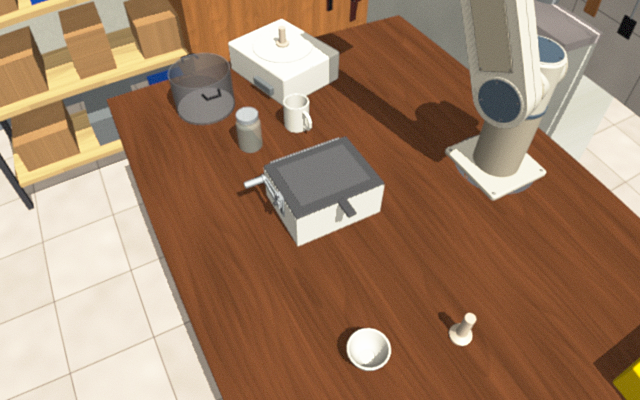

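View pics/top0.png

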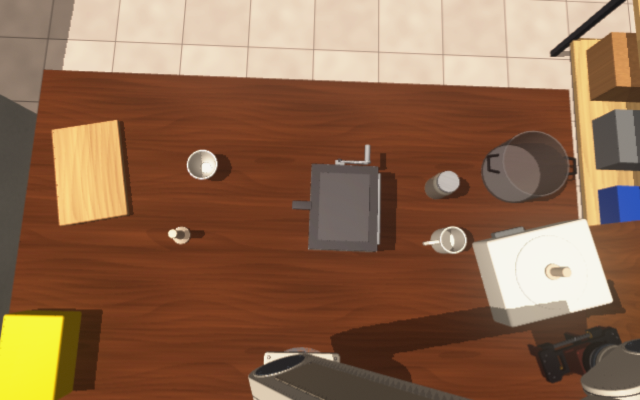

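The scene shows the shut box in the middle, with its tab pointing to world +y (top view, tab at about (302,205)). The stay with its knob is on the far +x side, around (367,150). The spindle is at (180,235) and the ramekin at (203,165). The jar (445,185) and mug (450,240) are behind the hinge.

```bash
cat > h.py <<'E'
import numpy as np, cv2
from scipy.spatial.transform import Rotation as R
def cloud(im):
    h,w=im["range_z"].shape
    u,v=np.meshgrid(np.arange(w),np.arange(h))
    K=np.array([[im["fx"],0,im["cx"]],[0,im["fy"],im["cy"]],[0,0,1]],float)
    p=cv2.undistortPoints(np.stack([u,v],-1).reshape(-1,1,2).astype(float),K,np.array(im["distortion"],float)).reshape(h,w,2)
    z=im["range_z"]; c=np.dstack([p[...,0]*z,p[...,1]*z,z])
    P=c@R.from_rotvec(im["attitude"]).as_matrix().T+im["eye"]
    P[z<=0]=np.nan
    return P
E
python3 - <<'E'
from h import *
im=dict(np.load("top0.npz")); P=cloud(im)
def reg(u0,u1,v0,v1,z0,z1):
    Q=P[v0:v1,u0:u1].reshape(-1,3); return Q[(Q[:,2]>z0)&(Q[:,2]<z1)]
print("table",np.nanmedian(P[280:300,150:200,2]))
L=reg(305,388,155,255,95,125); print("lid",len(L),np.median(L[:,2]),cv2.minAreaRect(L[:,:2].astype(np.float32)),L.min(0),L.max(0))
T=reg(290,306,195,215,80,125); print("tab",len(T),T.mean(0),T.min(0),T.max(0))
S=reg(160,200,215,250,8,120); print("spin",len(S),S.min(0),S.max(0)); 
t=S[S[:,2]>70]; print(t.mean(0),len(t)); f=S[S[:,2]<15]; print(f.mean(0))
K=reg(335,372,140,165,30,140); print("stay",K.min(0),K.max(0),np.median(K,0)); k=reg(363,371,143,160,30,140);print(k[::6])
for n,a in dict(jar=(420,465,165,205,60,140),mug=(420,470,225,258,40,110),ram=(180,222,148,185,20,70)).items():
    Q=reg(*a); print(n,Q.mean(0),Q.max(0))
im=dict(np.load("scene0.npz")); P=cloud(im)
S=reg(440,485,305,350,8,120);t=S[S[:,2]>70]; print("spin sc",t.mean(0),S.min(0),S.max(0))
L=reg(255,390,135,225,98,125);print("lid sc",np.median(L[:,2]),cv2.minAreaRect(L[:,:2].astype(np.float32)))
T=reg(336,356,198,216,90,125);print("tab sc",T.min(0),T.max(0),T.mean(0))
K=reg(240,290,172,215,30,140);print("stay sc",K.min(0),K.max(0));k=reg(242,262,176,192,30,140);print(k[::8])
E
```

```text
table -0.16904962973342208
lid 6141 114.05947458984247 ((541.026123046875, -102.52837371826172), (210.93484497070312, 272.38568115234375), 89.44586181640625) [ 404.42036077 -208.4959071    95.35681882] [676.61515228   2.99650728 122.08709423]
tab 118 [525.75440718  21.03756279 113.7110657 ] [513.60949717   2.30537019 107.67053133] [538.5423496   39.09709001 118.19448131]
spin 212 [415.74927538 346.72813536   8.0704187 ] [460.59713542 388.69827628  89.95479953]
[437.59736679 370.05949993  83.15959723] 73
[437.42214551 364.71239664  11.27380779]
stay [ 644.30926636 -179.75740128   91.68008259] [708.87161323 -78.58962827 119.01481812] [ 657.44574405 -158.95545454  108.25870813]
[[ 708.87161323 -170.79418046  104.49462837]
 [ 702.02920433 -164.69854221  106.78522151]
 [ 697.52644933 -166.75751229  112.41213743]
 [ 696.19880469 -170.47692964  107.09442316]
 [ 693.31261548 -173.37588699  107.16106467]
 [ 691.32301518 -176.77963268  104.05661789]
 [ 684.73343801 -165.11466068  104.93910385]
 [ 681.07523722 -167.5851546   107.84115794]
 [ 677.68413719 -170.18123024  109.82032908]
 [ 675.3760
[... 985 characters left out ...]
.17216896  109.64087045]
 [ 664.16269268 -170.21795602  104.14408945]
 [ 667.90773141 -167.71209886  104.81088665]
 [ 678.85690117 -166.57822983  107.88444219]
 [ 693.66183981 -169.01013947  109.54001504]
 [ 675.22045761 -163.11262775  105.71133467]
 [ 696.25741005 -170.07730315  106.20464111]
 [ 677.55678334 -164.88851914  101.53550774]
 [ 703.89623686 -171.10339874  105.52743919]
 [ 686.79821537 -160.88894288  106.58475171]
 [ 666.09766191 -161.64826453   95.04534403]
 [ 689.14227269 -162.71110285  102.36215197]
 [ 703.19416941 -167.66013185  101.19678843]
 [ 685.09435021 -160.59723394   98.63349139]
 [ 692.22928127 -163.41153698   95.91626926]
 [ 704.84679053 -166.22969941   92.3776215 ]]
```

Run:
```python
from h import *
im=dict(np.load("top0.npz")); P=cloud(im)
m=(abs(P[...,2]-113)<6); m[:150]=0;m[256:]=0;m[:,:290]=0;m[:,392:]=0
m=cv2.morphologyEx(m.astype(np.uint8),cv2.MORPH_OPEN,np.ones((3,3)))
Q=P[m>0][:,:2]
def edge(ax,sgn,lo,hi):
    o=1-ax; pts=[]
    for b in np.arange(lo,hi,6):
        s=Q[(Q[:,o]>b)&(Q[:,o]<b+6)]
        if len(s): pts.append((b+3,sgn*np.percentile(sgn*s[:,ax],98)))
    pts=np.array(pts); k=np.polyfit(pts[:,0],pts[:,1],1); r=pts[:,1]-np.polyval(k,pts[:,0])
    g=abs(r-np.median(r))<2.5; k=np.polyfit(pts[g,0],pts[g,1],1)
    print(ax,sgn,k,g.sum(),len(pts),"at mid",np.polyval(k,(lo+hi)/2))
edge(1,1,415,505); edge(1,1,545,635); edge(1,-1,415,600); edge(0,1,-120,-20); edge(0,-1,-190,-20)
edge(0,1,5,38);edge(0,-1,5,38); s=Q[Q[:,1]>5]; print(s.max(0),s.mean(0))
```

```text
1 1 [-4.31365736e-03 -1.14117912e+01] 15 15 at mid -13.396073625337307
1 1 [-5.50895717e-03 -1.12859863e+01] 15 15 at mid -14.536271010268976
1 -1 [ 3.84861571e-03 -2.03279707e+02] 25 31 at mid -201.32653480423622
0 1 [-1.83586059e-02  6.38311973e+02] 10 17 at mid 639.597075149202
0 -1 [1.14766999e-02 4.11286426e+02] 28 29 at mid 410.0813721901209
0 1 [7.75276782e-02 5.34683972e+02] 6 6 at mid 536.3508174724396
0 -1 [-1.94902954e-02  5.15870255e+02] 6 6 at mid 515.4512132014988
[538.5423496   39.09709001] [525.85628466  22.55585468]
```

```bash
cat >> h.py <<'E'
def rows(n,pos,w,M=None,o=None):
    """n equal world steps from present pose to pos / matrix M; prints rows of tool-frame shifts"""
    from workcell import get_obs
    o=o or get_obs(); p=np.array(o["ee_pos"]); A=R.from_rotvec(o["orientation"])
    B=A if M is None else R.from_matrix(M)
    d=(np.array(pos)-p)/n/10; rv=(A.inv()*B).as_rotvec()/n
    out=[]
    C=A
    for i in range(n):
        s=C.inv().apply(d); out.append("%g "%w+" ".join("%.2f"%x for x in s)+" "+" ".join("%.1f"%x for x in np.degrees(rv)))
        C=C*R.from_rotvec(rv)
    print("; ".join(out))
D=np.array([[0,1,0],[1,0,0],[0,0,-1.]])  # tool x=+Y, y=+X, z down
E
python3 -c "
from h import *
rows(14,[525.5,19,180],5,D)"
```

```text
5 3.61 -3.43 0.30 -0.0 -0.0 -5.1; 5 3.91 -3.10 0.30 -0.0 -0.0 -5.1; 5 4.17 -2.73 0.30 -0.0 -0.0 -5.1; 5 4.40 -2.35 0.30 -0.0 -0.0 -5.1; 5 4.59 -1.94 0.30 -0.0 -0.0 -5.1; 5 4.75 -1.52 0.30 -0.0 -0.0 -5.1; 5 4.86 -1.09 0.30 -0.0 -0.0 -5.1; 5 4.94 -0.65 0.30 -0.0 -0.0 -5.1; 5 4.98 -0.21 0.30 -0.0 -0.0 -5.1; 5 4.98 0.24 0.30 -0.0 -0.0 -5.1; 5 4.94 0.69 0.30 -0.0 -0.0 -5.1; 5 4.86 1.13 0.30 -0.0 -0.0 -5.1; 5 4.73 1.56 0.30 -0.0 -0.0 -5.1; 5 4.58 1.98 0.30 -0.0 -0.0 -5.1
```

{"fn": "play_rows", "kwargs": {
  "plan": "5 3.61 -3.43 0.30 0 0 -5.1; 5 3.91 -3.10 0.30 0 0 -5.1; 5 4.17 -2.73 0.30 0 0 -5.1; 5 4.40 -2.35 0.30 0 0 -5.1; 5 4.59 -1.94 0.30 0 0 -5.1; 5 4.75 -1.52 0.30 0 0 -5.1; 5 4.86 -1.09 0.30 0 0 -5.1; 5 4.94 -0.65 0.30 0 0 -5.1; 5 4.98 -0.21 0.30 0 0 -5.1; 5 4.98 0.24 0.30 0 0 -5.1; 5 4.94 0.69 0.30 0 0 -5.1; 5 4.86 1.13 0.30 0 0 -5.1; 5 4.73 1.56 0.30 0 0 -5.1; 5 4.58 1.98 0.30 0 0 -5.1; 5 0 0 0 0 0 0; 5 0 0 0 0 0 0"
}}

```text
t: 2.1
ee_pos: [528.4, 16.5, 180.3]
orientation: [-2.234, -2.208, 0.002]
ft_force: [0.4, 0.1, -1.1]
width: 50.1
```

Run:
```python
from workcell import *
from h import *
im=get_image("wrist"); cv2.imwrite("pics/w1.png",im["pixels"][:,:,::-1]); P=cloud(im)
print(im["eye"],im["attitude"])
m=np.isfinite(P[...,2])&(abs(P[...,2]-112)<9)
Q=P[m]; a=Q[(Q[:,1]>0)&(Q[:,1]<60)&(abs(Q[:,0]-526)<25)]; print("tab",len(a),a.min(0),a.max(0),np.median(a,0),np.percentile(a,[3,97],axis=0))
b=Q[(Q[:,1]<5)]; print("lid",len(b),np.median(b,0),b.min(0),b.max(0))
for x0 in range(430,620,25):
    s=b[abs(b[:,0]-x0)<5]
    if len(s):print(x0,np.percentile(s[:,1],[1,99]))
rows(4,[526,18.5,90],5,D)
```

```text
[529.50993205  99.13365257 342.85346971] [ 2.8346125  -0.01704224 -0.00449874]
tab 1792 [5.12469252e+02 3.75211669e-02 1.06854209e+02] [536.53212424  40.62267788 116.78274775] [524.39319304  22.00820808 114.41303316] [[513.3636335    1.3421046  110.87263256]
 [535.68527478  40.05259874 115.71340798]]
lid 22357 [525.58939665 -42.41345838 114.58069665] [ 404.17288705 -163.64391621  103.00470629] [644.27361789   4.99530523 117.64745393]
430 [-48.04761636  -8.73768812]
455 [-159.11253544   -8.72532265]
480 [-160.71872776   -9.470166  ]
505 [-160.01782728   -9.39408129]
530 [-159.95001242    3.95313942]
555 [-160.82386779  -10.00109163]
580 [-162.04824763  -10.14032698]
605 [-49.72860042 -10.42526128]
5 0.06 -0.06 2.26 -0.0 0.0 -0.2; 5 0.06 -0.06 2.26 -0.0 0.0 -0.2; 5 0.06 -0.06 2.26 -0.0 0.0 -0.2; 5 0.06 -0.06 2.26 -0.0 0.0 -0.2
```

View pics/w1.png

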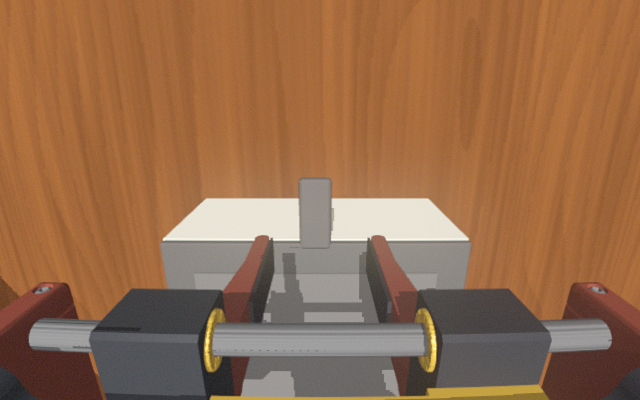

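The wrist view shows the tab, about (315,215), centred between the open fingers. Next I descend and grip it at (525,20).

{"fn": "play_rows", "kwargs": {
  "plan": "5 0.09 -0.08 2.26 0 0 -0.2; 5 0.09 -0.08 2.26 0 0 -0.2; 5 0.09 -0.08 2.26 0 0 -0.2; 5 0.08 -0.08 2.24 0 0 0; 5 0 0 0 0 0 0; 1.5 0 0 0 0 0 0; 1.5 0 0 0 0 0 0; 1.5 0 0 0 0 0 0; 1.5 0 0 0 0 0 0"
}}

```text
t: 3.28
ee_pos: [524.8, 20.0, 91.0]
orientation: [-2.222, -2.219, 0.003]
ft_force: [-6.0, -1.0, 6.9]
width: 23.6
```

```bash
cat >> h.py <<'E'
def arc(t0,t1,n,w=1.5):
    t=np.linspace(t0,t1,n+1); y=220*np.cos(t)-4*np.sin(t); z=220*np.sin(t)+4*np.cos(t)
    print("; ".join("%g %.2f 0 %.2f 0 0 0"%(w,a/10,-b/10) for a,b in zip(np.diff(y),np.diff(z))))
E
python3 -c "
from h import *
arc(0,1.2,16)"
```

```text
1.5 -0.09 0 -1.65 0 0 0; 1.5 -0.21 0 -1.64 0 0 0; 1.5 -0.34 0 -1.62 0 0 0; 1.5 -0.46 0 -1.59 0 0 0; 1.5 -0.57 0 -1.55 0 0 0; 1.5 -0.69 0 -1.50 0 0 0; 1.5 -0.80 0 -1.44 0 0 0; 1.5 -0.91 0 -1.38 0 0 0; 1.5 -1.01 0 -1.31 0 0 0; 1.5 -1.10 0 -1.23 0 0 0; 1.5 -1.19 0 -1.14 0 0 0; 1.5 -1.27 0 -1.05 0 0 0; 1.5 -1.35 0 -0.95 0 0 0; 1.5 -1.42 0 -0.85 0 0 0; 1.5 -1.47 0 -0.74 0 0 0; 1.5 -1.53 0 -0.63 0 0 0
```

First a short part of the arc, to check the force.

{"fn": "play_rows", "kwargs": {
  "plan": "1.5 -0.09 0 -1.65 0 0 0; 1.5 -0.21 0 -1.64 0 0 0; 1.5 -0.34 0 -1.62 0 0 0; 1.5 -0.46 0 -1.59 0 0 0; 1.5 0 0 0 0 0 0"
}}

```text
t: 3.9
ee_pos: [524.7, 8.7, 157.0]
orientation: [-2.223, -2.219, 0.002]
ft_force: [-6.9, -0.7, -1.5]
width: 23.5
```

{"fn": "play_rows", "kwargs": {
  "plan": "1.5 -0.57 -0.05 -1.55 0 0 0; 1.5 -0.69 -0.03 -1.50 0 0 0; 1.5 -0.80 0 -1.44 0 0 0; 1.5 -0.91 0 -1.38 0 0 0; 1.5 -1.01 0 -1.31 0 0 0; 1.5 -1.10 0 -1.23 0 0 0; 1.5 -1.19 0 -1.14 0 0 0; 1.5 -1.27 0 -1.05 0 0 0; 1.5 0 0 0 0 0 0"
}}

```text
t: 5.03
ee_pos: [523.8, -67.5, 262.9]
orientation: [-2.224, -2.218, 0.002]
ft_force: [-8.0, -1.6, -2.0]
width: 23.5
```

{"fn": "play_rows", "kwargs": {
  "plan": "1.5 -1.35 0 -0.95 0 0 0; 1.5 -1.42 0 -0.85 0 0 0; 1.5 -1.47 0 -0.74 0 0 0; 1.5 -1.53 0 -0.63 0 0 0; 1.5 0 0 0 0 0 0; 1.5 0 0 0 0 0 0"
}}

```text
t: 5.78
ee_pos: [523.2, -124.8, 294.1]
orientation: [-2.222, -2.219, 0.004]
ft_force: [-8.7, -1.3, -2.3]
width: 23.5
```

Run:
```python
from workcell import *
from h import *
im=get_image("scene"); cv2.imwrite("pics/s2.png",cv2.resize(im["pixels"][100:260,200:420,::-1],None,fx=3.4,fy=3.4,interpolation=cv2.INTER_CUBIC)); np.savez("s2.npz",**im)
for t in np.arange(1.2,1.46,.02): arc(t,t+.02,1)
```

```text
1.5 -0.41 0 -0.15 0 0 0
1.5 -0.42 0 -0.14 0 0 0
1.5 -0.42 0 -0.13 0 0 0
1.5 -0.42 0 -0.12 0 0 0
1.5 -0.42 0 -0.11 0 0 0
1.5 -0.43 0 -0.11 0 0 0
1.5 -0.43 0 -0.10 0 0 0
1.5 -0.43 0 -0.09 0 0 0
1.5 -0.43 0 -0.08 0 0 0
1.5 -0.43 0 -0.07 0 0 0
1.5 -0.44 0 -0.06 0 0 0
1.5 -0.44 0 -0.05 0 0 0
1.5 -0.44 0 -0.05 0 0 0
```

View pics/s2.png

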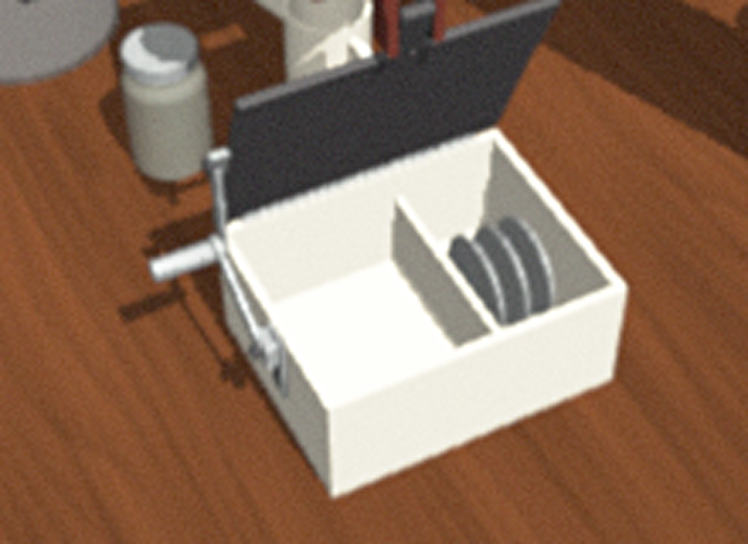

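The lid is at about 1.2 rad and the stay is still folded: knee about (220,245), foot (265,345), lid pivot (215,160). From here I creep up while watching the force.

{"fn": "play_rows", "kwargs": {
  "plan": "1.5 -0.41 0 -0.15 0 0 0; 1.5 -0.42 0 -0.14 0 0 0; 1.5 -0.42 0 -0.13 0 0 0; 1.5 0 0 0 0 0 0"
}}

```text
t: 6.32
ee_pos: [523.1, -136.7, 298.1]
orientation: [-2.221, -2.218, 0.003]
ft_force: [-9.2, -0.3, -2.8]
width: 23.9
```

{"fn": "play_rows", "kwargs": {
  "plan": "1.5 -0.21 0 -0.06 0 0 0; 1.5 -0.21 0 -0.06 0 0 0; 1.5 0 0 0 0 0 0"
}}

```text
t: 6.7
ee_pos: [523.1, -140.6, 299.3]
orientation: [-2.221, -2.218, 0.003]
ft_force: [-9.4, 0.3, -3.0]
width: 24.0
```

{"fn": "play_rows", "kwargs": {
  "plan": "1.5 -0.21 0 -0.06 0 0 0; 1.5 0 0 0 0 0 0"
}}

```text
t: 6.95
ee_pos: [523.0, -142.7, 299.9]
orientation: [-2.221, -2.218, 0.003]
ft_force: [-8.7, 1.3, -2.8]
width: 23.8
```

```bash
cat >> h.py <<'E'
def knob(save=None):
    from workcell import get_image
    for n in ("scene","top"):
        im=get_image(n); P=cloud(im).reshape(-1,3)
        if save and n=="scene": cv2.imwrite(save,cv2.resize(im["pixels"][100:260,200:420,::-1],None,fx=3.4,fy=3.4,interpolation=cv2.INTER_CUBIC))
        s=P[(P[:,0]>672)&(P[:,0]<712)&(P[:,1]>-230)&(P[:,1]<-60)&(P[:,2]>70)&(P[:,2]<200)]
        print(n,len(s),"med",np.median(s,0).round(1),"front",(np.median(s[:,1])+200).round(1),"rng",np.percentile(s,[5,95],axis=0).round(0).tolist())
E
python3 -c "
from h import *
knob()"
```

```text
scene 95 med [ 689.5 -153.8  136.1] front 46.2 rng [[674.0, -162.0, 127.0], [705.0, -149.0, 140.0]]
top 6 med [ 704.8 -154.6  137.3] front 45.4 rng [[699.0, -157.0, 136.0], [707.0, -154.0, 140.0]]
```

{"fn": "play_rows", "kwargs": {
  "plan": "1.5 -0.21 0 -0.06 0 0 0; 1.5 -0.21 0 -0.05 0 0 0; 1.5 -0.21 0 -0.05 0 0 0; 1.5 -0.21 0 -0.05 0 0 0; 1.5 -0.21 0 -0.05 0 0 0; 1.5 -0.21 0 -0.05 0 0 0; 1.5 0 0 0 0 0 0"
}}

```text
t: 7.92
ee_pos: [522.9, -155.3, 303.0]
orientation: [-2.221, -2.218, 0.003]
ft_force: [-10.0, 1.5, -3.2]
width: 23.6
```

{"fn": "play_rows", "kwargs": {
  "plan": "1.5 -0.21 0 -0.05 0 0 0; 1.5 -0.21 0 -0.05 0 0 0; 1.5 0 0 0 0 0 0"
}}

```text
t: 8.3
ee_pos: [522.8, -159.5, 303.9]
orientation: [-2.221, -2.218, 0.003]
ft_force: [-9.4, 0.1, -3.1]
width: 23.6
```

```bash
python3 -c "
from h import *
knob()"
```

```text
scene 99 med [ 690.1 -151.2  140.1] front 48.8 rng [[674.0, -161.0, 131.0], [705.0, -147.0, 144.0]]
top 61 med [ 689.3 -156.1  143.1] front 43.9 rng [[674.0, -163.0, 139.0], [705.0, -151.0, 147.0]]
```

{"fn": "play_rows", "kwargs": {
  "plan": "1.5 -0.22 0 -0.04 0 0 0; 1.5 -0.22 0 -0.04 0 0 0; 1.5 -0.22 0 -0.04 0 0 0; 1.5 0 0 0 0 0 0"
}}

```text
t: 8.9
ee_pos: [522.8, -166.2, 305.2]
orientation: [-2.221, -2.218, 0.003]
ft_force: [-10.1, 0.8, -2.9]
width: 23.7
```

{"fn": "play_rows", "kwargs": {
  "plan": "1.5 -0.22 0 -0.03 0 0 0; 1.5 -0.22 0 -0.03 0 0 0; 1.5 0 0 0 0 0 0"
}}

```text
t: 9.28
ee_pos: [522.8, -170.6, 305.9]
orientation: [-2.221, -2.218, 0.003]
ft_force: [-10.9, 0.7, -2.0]
width: 23.6
```

```bash
python3 -c "
from h import *
knob()"
```

```text
scene 100 med [ 689.4 -149.   143.2] front 51.0 rng [[674.0, -158.0, 135.0], [705.0, -144.0, 147.0]]
top 76 med [ 689.8 -154.1  146.4] front 45.9 rng [[674.0, -162.0, 141.0], [706.0, -148.0, 149.0]]
```

{"fn": "play_rows", "kwargs": {
  "plan": "1.5 -0.22 0 -0.03 0 0 0; 1.5 -0.22 0 -0.02 0 0 0; 1.5 0 0 0 0 0 0"
}}

```text
t: 9.75
ee_pos: [522.7, -175.0, 306.5]
orientation: [-2.221, -2.218, 0.003]
ft_force: [-11.6, -0.1, -1.3]
width: 23.2
```

{"fn": "play_rows", "kwargs": {
  "plan": "1.5 -0.22 0 -0.02 0 0 0; 1.5 0 0 0 0 0 0"
}}

```text
t: 10.0
ee_pos: [522.7, -177.2, 306.8]
orientation: [-2.221, -2.218, 0.003]
ft_force: [-11.5, 0.8, -1.6]
width: 23.6
```

```bash
python3 -c "
from h import *
knob()"
```

```text
scene 101 med [ 689.7 -146.4  146.2] front 53.6 rng [[674.0, -155.0, 138.0], [705.0, -142.0, 150.0]]
top 76 med [ 689.3 -151.2  148.5] front 48.8 rng [[673.0, -159.0, 145.0], [706.0, -145.0, 152.0]]
```

{"fn": "play_rows", "kwargs": {
  "plan": "1.5 -0.22 -0.05 -0.02 0 0 0; 1.5 0 0 0 0 0 0"
}}

```text
t: 10.35
ee_pos: [522.6, -179.5, 307.0]
orientation: [-2.221, -2.219, 0.002]
ft_force: [-8.8, 0.1, -1.8]
width: 23.7
```

{"fn": "play_rows", "kwargs": {
  "plan": "1.5 -0.15 -0.05 -0.01 0 0 0; 1.5 0 0 0 0 0 0"
}}

```text
t: 10.6
ee_pos: [522.6, -181.0, 307.2]
orientation: [-2.222, -2.219, 0.001]
ft_force: [-7.5, 0.5, -3.0]
width: 23.9
```

```bash
python3 -c "
from h import *
knob()"
```

```text
scene 102 med [ 689.7 -144.   148.6] front 56.0 rng [[674.0, -153.0, 141.0], [705.0, -140.0, 152.0]]
top 61 med [ 689.7 -149.4  151.8] front 50.6 rng [[674.0, -155.0, 147.0], [706.0, -144.0, 155.0]]
```

{"fn": "play_rows", "kwargs": {
  "plan": "1.5 -0.15 0 -0.01 0 0 0; 1.5 0 0 0 0 0 0"
}}

```text
t: 10.95
ee_pos: [522.6, -182.6, 307.3]
orientation: [-2.222, -2.219, 0.001]
ft_force: [-8.5, 0.1, -2.2]
width: 23.4
```

{"fn": "play_rows", "kwargs": {
  "plan": "1.5 -0.12 0 -0.01 0 0 0; 1.5 0 0 0 0 0 0"
}}

```text
t: 11.2
ee_pos: [522.6, -183.8, 307.4]
orientation: [-2.222, -2.219, 0.002]
ft_force: [-7.3, 0.2, -1.7]
width: 23.8
```

```bash
python3 -c "
from h import *
knob()"
```

```text
scene 100 med [ 690.4 -141.7  150.5] front 58.3 rng [[674.0, -150.0, 143.0], [705.0, -138.0, 155.0]]
top 77 med [ 690.4 -148.6  153.4] front 51.4 rng [[674.0, -156.0, 149.0], [706.0, -141.0, 158.0]]
```

{"fn": "play_rows", "kwargs": {
  "plan": "1.5 -0.12 0 -0.01 0 0 0; 1.5 0 0 0 0 0 0"
}}

```text
t: 11.55
ee_pos: [522.6, -185.2, 307.6]
orientation: [-2.222, -2.219, 0.002]
ft_force: [-8.1, -1.3, -1.6]
width: 23.6
```

{"fn": "play_rows", "kwargs": {
  "plan": "1.5 -0.10 0 0 0 0 0; 1.5 0 0 0 0 0 0"
}}

```text
t: 11.8
ee_pos: [522.6, -185.7, 307.6]
orientation: [-2.222, -2.219, 0.001]
ft_force: [-7.5, 3.5, -1.5]
width: 23.9
```

```bash
python3 -c "
from h import *
knob()"
```

```text
scene 102 med [ 690.  -129.8  161.2] front 70.2 rng [[674.0, -138.0, 153.0], [705.0, -126.0, 165.0]]
top 78 med [ 690.  -136.4  163.7] front 63.6 rng [[673.0, -143.0, 159.0], [707.0, -129.0, 167.0]]
```

{"fn": "play_rows", "kwargs": {
  "plan": "1.5 0.10 0 0 0 0 0; 1.5 0.06 0 0 0 0 0; 1.5 0 0 0 0 0 0; 1.5 0 0 0 0 0 0"
}}

```text
t: 12.4
ee_pos: [522.6, -184.4, 307.5]
orientation: [-2.222, -2.22, 0.002]
ft_force: [-8.2, 1.5, -2.9]
width: 23.8
```

```bash
python3 -c "
from h import *
knob('pics/s3.png')"
```

```text
scene 100 med [ 689.7 -127.8  162.6] front 72.2 rng [[674.0, -137.0, 154.0], [705.0, -124.0, 166.0]]
top 71 med [ 689.5 -133.9  164.9] front 66.1 rng [[673.0, -140.0, 158.0], [706.0, -127.0, 167.0]]
```

View pics/s3.png

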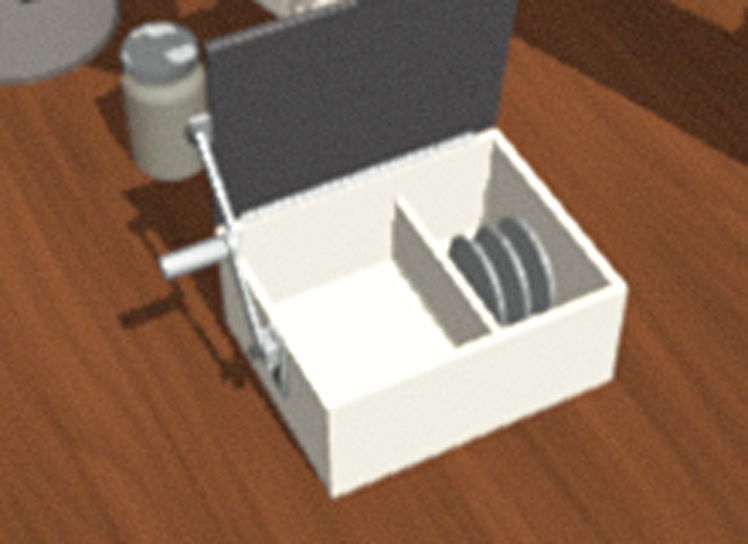

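The stay has snapped over: the knob is at about (195,255) in the crop, forward of the foot–pivot line, and the fold computes to about −0.29. I release the tab, rise, and move towards the spindle.

{"fn": "play_rows", "kwargs": {
  "plan": "1.5 0.06 0 0 0 0 0; 1.5 0 0 0 0 0 0; 5 0 0 0 0 0 0; 5 0 0 0 0 0 0; 5 0 0 0 0 0 0; 5 0 0 -2.5 0 0 0; 5 0 0 -4 0 0 0"
}}

```text
t: 13.38
ee_pos: [523.5, -183.4, 371.3]
orientation: [-2.221, -2.219, 0.001]
ft_force: [0.1, -0.8, -0.2]
width: 49.8
```

```bash
python3 -c "
from h import *
knob()
rows(11,[437.5,355,220],7,D)"
```

```text
scene 104 med [ 689.8 -124.9  164.4] front 75.1 rng [[673.0, -133.0, 157.0], [705.0, -121.0, 168.0]]
top 70 med [ 688.8 -130.8  165.9] front 69.2 rng [[674.0, -137.0, 161.0], [706.0, -124.0, 169.0]]
7 4.91 -0.82 1.40 0.0 0.0 -0.0; 7 4.91 -0.82 1.40 0.0 0.0 -0.0; 7 4.91 -0.82 1.40 0.0 0.0 -0.0; 7 4.91 -0.82 1.41 0.0 0.0 -0.0; 7 4.91 -0.82 1.41 0.0 0.0 -0.0; 7 4.90 -0.82 1.41 0.0 0.0 -0.0; 7 4.90 -0.81 1.41 0.0 0.0 -0.0; 7 4.90 -0.81 1.41 0.0 0.0 -0.0; 7 4.90 -0.81 1.41 0.0 0.0 -0.0; 7 4.90 -0.81 1.42 0.0 0.0 -0.0; 7 4.90 -0.81 1.42 0.0 0.0 -0.0
```

{"fn": "play_rows", "kwargs": {
  "plan": "7 4.9 -0.82 1.4 0 0 0; 7 4.9 -0.82 1.4 0 0 0; 7 4.9 -0.82 1.4 0 0 0; 7 4.9 -0.82 1.4 0 0 0; 7 4.9 -0.82 1.4 0 0 0; 7 4.9 -0.82 1.4 0 0 0; 7 4.9 -0.81 1.4 0 0 0; 7 4.9 -0.81 1.4 0 0 0; 7 4.9 -0.81 1.4 0 0 0; 7 4.9 -0.81 1.4 0 0 0; 7 4.9 -0.81 1.4 0 0 0; 7 0 0 0 0 0 0; 7 0 0 0 0 0 0"
}}

```text
t: 15.1
ee_pos: [434.7, 355.3, 217.0]
orientation: [2.222, 2.221, -0.001]
ft_force: [0.1, 0.0, 0.1]
width: 69.8
```

Run:
```python
from workcell import *
from h import *
print(get_obs()["ee_pos"],get_obs()["orientation"])
im=get_image("wrist"); P=cloud(im).reshape(-1,3)
s=P[(abs(P[:,0]-437)<40)&(abs(P[:,1]-370)<45)&(P[:,2]>6)&(P[:,2]<110)]
t=s[s[:,2]>79]; print(len(s),len(t),t.mean(0),t.min(0),t.max(0)); 
for a,b in((30,50),(50,70)):
    f=s[(s[:,2]>a)&(s[:,2]<b)]; print(f.min(0),f.max(0))
```

```text
[434.70885274 355.32147821 217.0008578 ] [ 2.22198304e+00  2.22070591e+00 -1.20643378e-03]
1714 555 [436.21387841 373.01890167  85.38775119] [424.78113447 361.17986037  79.00459112] [447.42782369 384.23450696  87.68489373]
[425.35237424 376.40304309  30.12407283] [447.44115134 384.2933813   49.35260145]
[424.36666224 372.905163    50.12087357] [447.47515896 384.3074495   69.92630299]
```

{"fn": "play_rows", "kwargs": {
  "plan": "7 0.86 0.07 3.5 0 0 0; 7 0.86 0.06 3.5 0 0 0; 7 0 0 3.5 0 0 0; 7 0 0 3.5 0 0 0; 7 0 0 3.4 0 0 0; 7 0 0 0 0 0 0; 1.5 0 0 0 0 0 0; 1.5 0 0 0 0 0 0; 1.5 0 0 0 0 0 0; 1.5 0 0 0 0 0 0; 1.5 0 0 0 0 0 0"
}}

```text
t: 16.52
ee_pos: [436.3, 372.9, 43.6]
orientation: [2.223, 2.22, 0.001]
ft_force: [0.8, -0.0, 0.2]
width: 23.7
```

{"fn": "play_rows", "kwargs": {
  "plan": "1.5 0 0 -3 0 0 0; 1.5 0 0 -5 0 0 0; 1.5 0 0 -5 0 0 0; 1.5 0 0 -5 0 0 0; 1.5 0 0 0 0 0 0"
}}

```text
t: 17.15
ee_pos: [438.1, 374.4, 227.6]
orientation: [2.222, 2.219, 0.013]
ft_force: [0.6, 0.7, -1.6]
width: 22.9
```

Run:
```python
from workcell import *
from h import *
rows(10,[545,-80,222],1.5,D)
```

```text
1.5 -4.54 1.07 0.04 0.0 -0.0 -0.0; 1.5 -4.54 1.07 0.04 0.0 -0.0 -0.0; 1.5 -4.54 1.07 0.04 0.0 -0.0 -0.0; 1.5 -4.54 1.07 0.04 0.0 -0.0 -0.0; 1.5 -4.54 1.07 0.05 0.0 -0.0 -0.0; 1.5 -4.54 1.07 0.05 0.0 -0.0 -0.0; 1.5 -4.54 1.07 0.05 0.0 -0.0 -0.0; 1.5 -4.54 1.07 0.05 0.0 -0.0 -0.0; 1.5 -4.54 1.07 0.05 0.0 -0.0 -0.0; 1.5 -4.54 1.07 0.05 0.0 -0.0 -0.0
```

{"fn": "play_rows", "kwargs": {
  "plan": "1.5 -4.5 1.07 0 0 0 0; 1.5 -4.5 1.07 0 0 0 0; 1.5 -4.5 1.07 0 0 0 0; 1.5 -4.5 1.07 0 0 0 0; 1.5 -4.5 1.07 0 0 0 0; 1.5 -4.5 1.07 0 0 0 0; 1.5 -4.5 1.07 0 0 0 0; 1.5 -4.5 1.07 0 0 0 0; 1.5 -4.5 1.07 0 0 0 0; 1.5 -4.5 1.07 0 0 0 0; 1.5 0 0 0 0 0 0; 1.5 0 0 0 0 0 0"
}}

```text
t: 18.65
ee_pos: [541.7, -77.0, 222.1]
orientation: [-2.222, -2.218, 0.002]
ft_force: [0.4, 0.1, -0.4]
width: 22.8
```

Run:
```python
from workcell import *
from h import *
im=get_image("scene"); cv2.imwrite("pics/s4.png",cv2.resize(im["pixels"][60:260,200:460,::-1],None,fx=2.8,fy=2.8))
print(get_obs()["ee_pos"])
```

```text
[541.77549203 -76.53932181 222.37022366]
```

View pics/s4.png

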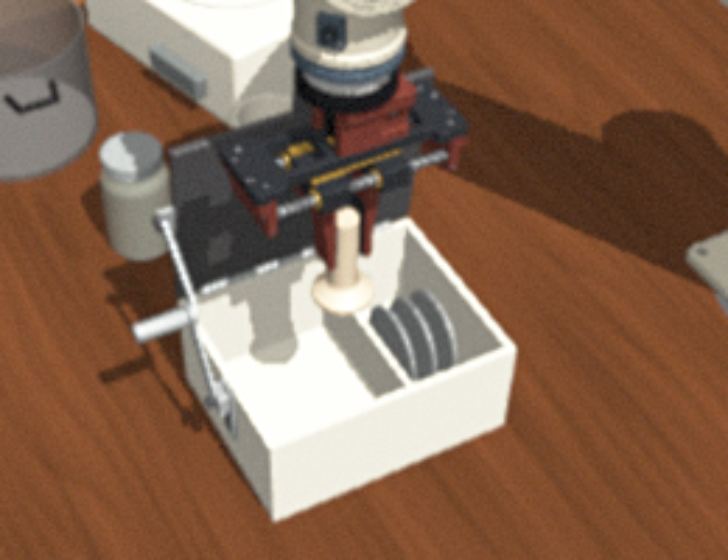

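The spindle hangs upright from the gripper over the bay, and the stay is still locked. Now lowering.

{"fn": "play_rows", "kwargs": {
  "plan": "1.5 0 0.3 3 0 0 0; 1.5 0 0.3 3 0 0 0; 1.5 0 0 3 0 0 0; 1.5 0 0 3 0 0 0; 1.5 0 0 2.5 0 0 0; 1.5 0 0 1.5 0 0 0; 1.5 0 0 0.8 0 0 0; 1.5 0 0 0 0 0 0; 1.5 0 0 0.2 0 0 0; 1.5 0 0 0 0 0 0"
}}

```text
t: 19.95
ee_pos: [549.0, -77.5, 53.9]
orientation: [2.222, 2.219, 0.001]
ft_force: [0.3, -0.2, -1.1]
width: 22.6
```

{"fn": "play_rows", "kwargs": {
  "plan": "1.5 0 0 0.2 0 0 0; 1.5 0 0 0.15 0 0 0; 1.5 0 0 0 0 0 0"
}}

```text
t: 20.32
ee_pos: [548.5, -77.4, 49.8]
orientation: [-2.223, -2.22, 0.0]
ft_force: [0.1, 0.1, -0.2]
width: 22.8
```

Another 0.5 mm down, then release, rise and shut the fingers.

{"fn": "play_rows", "kwargs": {
  "plan": "1.5 0 0 0.06 0 0 0; 1.5 0 0 0 0 0 0; 4.4 0 0 0 0 0 0; 4.4 0 0 0 0 0 0; 4.4 0 0 0 0 0 0; 4.4 0 0 -1 0 0 0; 4.4 0 0 -3 0 0 0; 4.4 0 0 -5 0 0 0; 4.4 0 0 -5 0 0 0; 4.4 0 0 -4 0 0 0; 4.4 0 0 0 0 0 0"
}}

```text
t: 21.7
ee_pos: [550.7, -77.7, 233.4]
orientation: [2.219, 2.216, 0.007]
ft_force: [-0.2, 0.1, 0.5]
width: 44.2
```

Run:
```python
from workcell import *
from h import *
im=get_image("scene"); P=cloud(im).reshape(-1,3)
cv2.imwrite("pics/s5.png",cv2.resize(im["pixels"][60:260,200:460,::-1],None,fx=2.8,fy=2.8))
s=P[(abs(P[:,0]-548)<40)&(abs(P[:,1]+78)<45)&(P[:,2]>80)&(P[:,2]<100)];print(len(s),s.mean(0),s.max(0))
knob()
E=np.array([[1,0,0],[0,-1,0],[0,0,-1.]]) # tool x=+X, y=-Y
rows(11,[698,-90,228],0,E)
```

```text
83 [547.40002526 -74.27635836  89.6100031 ] [557.90694401 -63.36456293  94.94392272]
scene 103 med [ 690.1 -125.2  164. ] front 74.8 rng [[674.0, -133.0, 156.0], [705.0, -121.0, 168.0]]
  return _methods._mean(a, axis=axis, dtype=dtype,
  ret = um.true_divide(
  ret = ret.dtype.type(ret / rcount)
Traceback (most recent call last):
  File "h.py", line 34, in knob
    print(n,len(s),"med",np.median(s,0).round(1),"front",(np.median(s[:,1])+200).round(1),"rng",np.percentile(s,[5,95],axis=0).round(0).tolist())
                                                                                                ~~~~~~~~~~~~~^^^^^^^^^^^^^^^^^
IndexError: index -1 is out of bounds for axis 0 with size 0
```

View pics/s5.png

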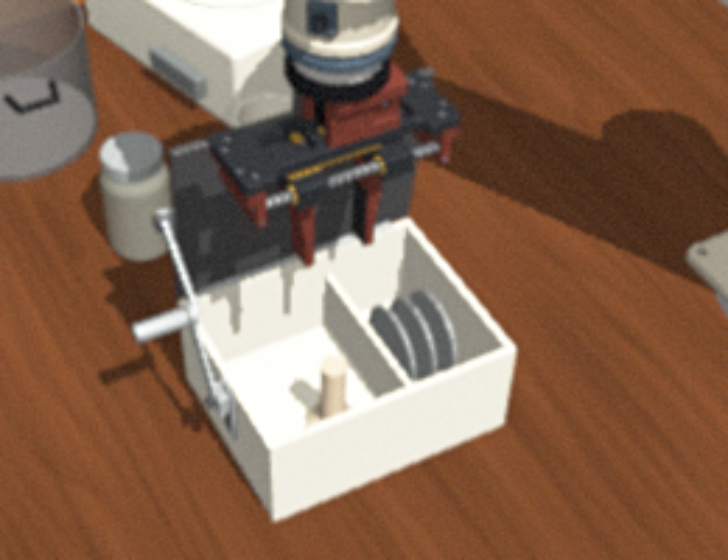

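The spindle stands upright in the bay at about (547,−78), pixel (333,385), and the stay is still locked. Before pressing I check how much room there is beside the stay.

Run:
```python
from h import *
from workcell import *
P=cloud(get_image("scene")).reshape(-1,3)
s=P[(P[:,0]>635)&(P[:,0]<720)&(P[:,1]>-215)&(P[:,1]<-60)]
for z0 in range(70,330,15):
    a=s[(s[:,2]>=z0)&(s[:,2]<z0+15)]
    if len(a): print(z0,len(a),"X",np.percentile(a[:,0],[5,50,97]).round(),"Y",np.percentile(a[:,1],[5,50,95]).round())
t=np.radians(18)
A=np.array([[1,0,0],[0,-1,0],[0,0,-1.]])@R.from_euler('y',18,degrees=True).as_matrix()
print(A)
rows(12,[745,-70,240],0,A)
```

```text
70 43 X [640. 641. 653.] Y [-184.  -82.  -63.]
85 91 X [640. 644. 662.] Y [-133.  -87.  -66.]
100 137 X [636. 640. 657.] Y [-195.  -97.  -66.]
115 34 X [637. 655. 658.] Y [-202. -108.  -97.]
130 22 X [640. 656. 658.] Y [-199. -113. -108.]
145 46 X [654. 667. 705.] Y [-129. -122. -115.]
160 156 X [649. 674. 704.] Y [-144. -126. -121.]
175 41 X [636. 650. 653.] Y [-189. -154. -139.]
190 42 X [635. 650. 653.] Y [-190. -174. -156.]
205 55 X [637. 650. 657.] Y [-191. -185. -172.]
220 32 X [637. 645. 655.] Y [-188. -184. -181.]
235 15 X [636. 639. 641.] Y [-185. -181. -179.]
250 15 X [636. 639. 641.] Y [-182. -179. -178.]
265 18 X [636. 639. 641.] Y [-183. -178. -176.]
280 23 X [635. 638. 642.] Y [-179. -177. -174.]
[[ 0.95105652  0.          0.30901699]
 [ 0.         -1.          0.        ]
 [ 0.30901699  0.         -0.95105652]]
0 0.06 1.64 -0.10 -1.2 1.2 7.4; 0 0.28 1.62 -0.07 -1.2 1.2 7.4; 0 0.49 1.58 -0.02 -1.2 1.2 7.4; 0 0.68 1.50 0.02 -1.2 1.2 7.4; 0 0.87 1.40 0.07 -1.2 1.2 7.4; 0 1.04 1.27 0.11 -1.2 1.2 7.4; 0 1.20 1.12 0.16 -1.2 1.2 7.4; 0 1.33 0.96 0.21 -1.2 1.2 7.4; 0 1.43 0.77 0.26 -1.2 1.2 7.4; 0 1.52 0.57 0.30 -1.2 1.2 7.4; 0 1.57 0.37 0.34 -1.2 1.2 7.4; 0 1.60 0.15 0.38 -1.2 1.2 7.4
```

```bash
cat >> h.py <<'E'
E18=np.array([[1,0,0],[0,-1,0],[0,0,-1.]])@R.from_euler('y',-18,degrees=True).as_matrix()
E
python3 - <<'E'
from h import *
print(E18[:,2]);rows(12,[740,-40,255],0,E18)
E
```

```text
[-0.30901699  0.         -0.95105652]
0 0.31 1.60 -0.23 1.2 -1.2 7.4; 0 0.51 1.54 -0.27 1.2 -1.2 7.4; 0 0.70 1.46 -0.31 1.2 -1.2 7.4; 0 0.88 1.35 -0.36 1.2 -1.2 7.4; 0 1.04 1.22 -0.40 1.2 -1.2 7.4; 0 1.17 1.07 -0.45 1.2 -1.2 7.4; 0 1.29 0.90 -0.49 1.2 -1.2 7.4; 0 1.39 0.71 -0.54 1.2 -1.2 7.4; 0 1.45 0.52 -0.58 1.2 -1.2 7.4; 0 1.50 0.31 -0.62 1.2 -1.2 7.4; 0 1.51 0.10 -0.65 1.2 -1.2 7.4; 0 1.50 -0.10 -0.68 1.2 -1.2 7.4
```

{"fn": "play_rows", "kwargs": {
  "plan": "0 0.31 1.60 -0.23 1.2 -1.2 7.4; 0 0.51 1.54 -0.27 1.2 -1.2 7.4; 0 0.70 1.46 -0.31 1.2 -1.2 7.4; 0 0.88 1.35 -0.36 1.2 -1.2 7.4; 0 1.04 1.22 -0.40 1.2 -1.2 7.4; 0 1.17 1.07 -0.45 1.2 -1.2 7.4; 0 1.29 0.90 -0.49 1.2 -1.2 7.4; 0 1.39 0.71 -0.54 1.2 -1.2 7.4; 0 1.45 0.52 -0.58 1.2 -1.2 7.4; 0 1.50 0.31 -0.62 1.2 -1.2 7.4; 0 1.51 0.10 -0.65 1.2 -1.2 7.4; 0 1.50 -0.10 -0.68 1.2 -1.2 7.4; 0 0 0 0 0 0 0; 0 0 0 0 0 0 0"
}}

```text
t: 23.65
ee_pos: [740.1, -39.7, 254.3]
orientation: [-3.1, -0.011, 0.505]
ft_force: [0.3, 0.4, -0.4]
width: 0.2
```

Run:
```python
from h import *
from workcell import *
o=get_obs();print(o["ee_pos"],R.from_rotvec(o["orientation"]).as_matrix().round(3),o["qpos"].round(2),o["width"])
rows(4,[690,-92,138],0,E18)
```

```text
[740.14393807 -39.7121321  254.25105699] [[ 0.948  0.007 -0.317]
 [ 0.007 -1.    -0.001]
 [-0.317 -0.002 -0.948]] [-0.06  0.75  1.04 -0.02  1.68  1.5 ] 0.23724804820724685
0 -0.28 1.30 3.15 0.0 0.1 0.1; 0 -0.28 1.30 3.15 0.0 0.1 0.1; 0 -0.28 1.31 3.15 0.0 0.1 0.1; 0 -0.29 1.31 3.15 0.0 0.1 0.1
```

{"fn": "play_rows", "kwargs": {
  "plan": "0 -0.28 1.30 3.15 0 0.1 0.1; 0 -0.28 1.30 3.15 0 0.1 0.1; 0 -0.28 1.31 3.15 0 0.1 0.1; 0 -0.29 1.31 3.15 0 0.1 0.1; 0 0 0.5 0 0 0 0; 0 0 0.4 0 0 0 0; 0 0 0 0 0 0 0"
}}

```text
t: 24.52
ee_pos: [692.3, -101.0, 141.4]
orientation: [3.103, -0.002, -0.486]
ft_force: [1.0, 0.4, -0.7]
width: 0.5
```

{"fn": "play_rows", "kwargs": {
  "plan": "0 0 0.3 0 0 0 0; 0 0 0.2 0 0 0 0; 0 0 0 0 0 0 0"
}}

```text
t: 24.9
ee_pos: [691.1, -106.1, 139.9]
orientation: [3.102, -0.003, -0.49]
ft_force: [-0.1, 0.4, -0.4]
width: 0.8
```

{"fn": "play_rows", "kwargs": {
  "plan": "0 0 0.2 0 0 0 0; 0 0 0.2 0 0 0 0; 0 0 0 0 0 0 0"
}}

```text
t: 25.28
ee_pos: [691.0, -110.2, 139.7]
orientation: [3.102, -0.003, -0.49]
ft_force: [0.4, 0.3, 0.6]
width: 0.3
```

{"fn": "play_rows", "kwargs": {
  "plan": "0 0.03 0.2 0.1 0 0 0; 0 0.03 0.2 0.1 0 0 0; 0 0 0 0 0 0 0"
}}

```text
t: 25.65
ee_pos: [691.0, -113.9, 137.6]
orientation: [3.103, -0.003, -0.49]
ft_force: [-0.1, 0.8, 0.3]
width: 0.4
```

{"fn": "play_rows", "kwargs": {
  "plan": "0 0 0.2 0 0 0 0; 0 0 0.2 0 0 0 0; 0 0 0 0 0 0 0"
}}

```text
t: 26.02
ee_pos: [690.6, -117.8, 137.2]
orientation: [3.102, -0.003, -0.492]
ft_force: [-0.0, 3.7, -2.9]
width: 0.5
```

Run:
```python
from workcell import *
from h import *
o=get_obs();print(o["ee_pos"],o["ft_force"])
im=get_image("scene"); P=cloud(im)
cv2.imwrite("pics/s6.png",cv2.resize(im["pixels"][40:240,180:340,::-1],None,fx=3,fy=3,interpolation=cv2.INTER_CUBIC))
s=P.reshape(-1,3)
s=s[(s[:,0]>665)&(s[:,0]<715)&(s[:,1]>-160)&(s[:,1]<-60)&(s[:,2]>120)&(s[:,2]<200)]
for x in range(665,715,7):
  a=s[(s[:,0]>=x)&(s[:,0]<x+7)]; print(x,len(a),a.mean(0).round() if len(a) else 0)
```

```text
[ 690.6239674  -117.75456868  137.19355102] [-0.04712434  3.65067405 -2.85519655]
665 0 0
672 0 0
679 0 0
686 0 0
693 0 0
700 0 0
707 0 0
714 0 0
```

View pics/s6.png

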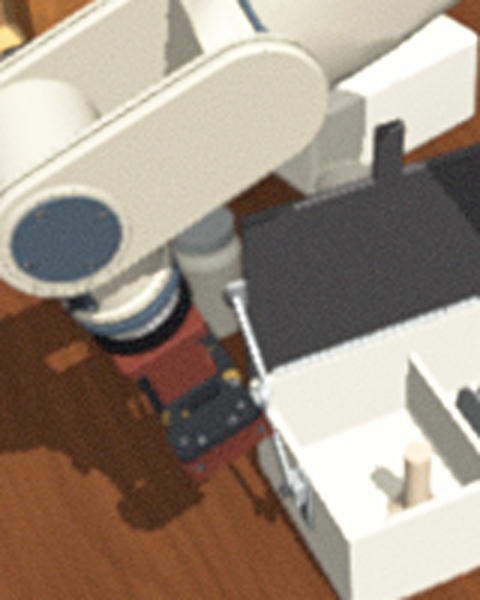

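Contact is made at finger Y ≈ −117 with 3.7 N. The view shows the gripper clear of the lid and of the stay's links at about (262,385). I push along the arc.

{"fn": "play_rows", "kwargs": {
  "plan": "0 0.05 0.24 0.14 0 0 0; 0 0.05 0.24 0.14 0 0 0; 0 0 0 0 0 0 0"
}}

```text
t: 26.45
ee_pos: [690.9, -123.1, 134.5]
orientation: [3.102, -0.004, -0.491]
ft_force: [-1.2, 3.8, -0.9]
width: 0.4
```

{"fn": "play_rows", "kwargs": {
  "plan": "0 0.05 0.24 0.14 0 0 0; 0 0.05 0.22 0.16 0 0 0; 0 0 0 0 0 0 0"
}}

```text
t: 26.82
ee_pos: [691.1, -127.7, 131.5]
orientation: [3.102, -0.003, -0.49]
ft_force: [-0.8, 2.0, -0.1]
width: 0.4
```

{"fn": "play_rows", "kwargs": {
  "plan": "0 0.05 0.22 0.16 0 0 0; 0 0.05 0.22 0.16 0 0 0; 0 0 0 0 0 0 0"
}}

```text
t: 27.2
ee_pos: [691.1, -131.9, 128.1]
orientation: [3.102, -0.003, -0.49]
ft_force: [-1.1, 3.1, -1.5]
width: 1.0
```

{"fn": "play_rows", "kwargs": {
  "plan": "0 0.06 0.21 0.18 0 0 0; 0 0.06 0.21 0.18 0 0 0; 0 0.06 0.20 0.18 0 0 0; 0 0 0 0 0 0 0"
}}

```text
t: 27.7
ee_pos: [691.0, -137.6, 122.3]
orientation: [3.103, -0.003, -0.491]
ft_force: [-1.4, 4.5, -2.2]
width: 0.4
```

{"fn": "play_rows", "kwargs": {
  "plan": "0 0.06 0.19 0.19 0 0 0; 0 0.06 0.19 0.20 0 0 0; 0 0.06 0.18 0.20 0 0 0; 0 0 0 0 0 0 0"
}}

```text
t: 28.2
ee_pos: [690.8, -142.5, 116.1]
orientation: [-3.102, 0.003, 0.491]
ft_force: [-0.5, 8.4, -1.8]
width: 0.4
```

{"fn": "play_rows", "kwargs": {
  "plan": "0 0.07 0.17 0.21 0 0 0; 0 0.07 0.16 0.21 0 0 0; 0 0.07 0.15 0.22 0 0 0; 0 0 0 0 0 0 0"
}}

```text
t: 28.7
ee_pos: [690.7, -146.7, 109.2]
orientation: [-3.101, 0.003, 0.492]
ft_force: [-1.6, 9.6, -2.0]
width: 0.5
```

Run:
```python
from workcell import *
from h import *
o=get_obs();print(o["ft_force"],o["moment"])
for n in("scene","top"):
    P=cloud(get_image(n)).reshape(-1,3)
    s=P[(P[:,0]>420)&(P[:,0]<500)&(P[:,1]>-215)&(P[:,1]<-110)&(P[:,2]>130)&(P[:,2]<270)]
    if len(s)>20:
        k=np.polyfit(s[:,2],s[:,1],1); print(n,len(s),"theta",np.arctan2(1,k[0]),k[1]+105*k[0])
    t=P[(abs(P[:,0]-525)<10)&(P[:,1]>-230)&(P[:,2]>312)&(P[:,1]<-100)&(P[:,2]<360)]
    if len(t): print("tab",len(t),t.mean(0),t[:,2].max())
```

```text
[-1.56143636  9.60573094 -2.0465305 ] [ 1.55419612 -0.01345964 -0.56894545]
scene 561 theta 1.0856769378026447 -196.14580584619372
```

The lid has come down to about 1.09 rad and the knee computes to a fold of about 1.1, so the joint is broken. I retreat.

{"fn": "play_rows", "kwargs": {
  "plan": "0 0 -0.2 0 0 0 0; 0 0 -0.3 0 0 0 0; 0 0 -0.8 0 0 0 0; 0 0 -2 0 0 0 0; 0 0 -2 -1 0 0 0; 0 0 -2 -3 0 0 0; 0 0 0 -4 0 0 0; 0 0 0 -4 0 0 0; 0 0 0 -4 0 0 0; 0 0 0 0 0 0 0"
}}

```text
t: 30.05
ee_pos: [742.9, -74.0, 266.3]
orientation: [3.103, -0.001, -0.478]
ft_force: [0.3, -0.1, 0.0]
width: 0.8
```

Run:
```python
from workcell import *
from h import *
for n in("scene","top"):
    im=get_image(n); P=cloud(im).reshape(-1,3)
    if n=="scene": cv2.imwrite("pics/s7.png",cv2.resize(im["pixels"][40:260,180:440,::-1],None,fx=2.5,fy=2.5))
    for x0 in (420,580):
        s=P[(P[:,0]>x0)&(P[:,0]<x0+60)&(P[:,1]>-215)&(P[:,1]<-60)&(P[:,2]>130)&(P[:,2]<260)]
        if len(s)>20:
            k=np.polyfit(s[:,2],s[:,1],1); print(n,len(s),"theta",np.arctan2(1,k[0]),k[1]+105*k[0])
    t=P[(abs(P[:,0]-524)<16)&(P[:,1]>-200)&(P[:,1]<-50)&(P[:,2]>275)&(P[:,2]<360)]
    if len(t): print("tab",len(t),t.mean(0),t.min(0),t.max(0))
```

```text
scene 381 theta 1.0848416207146672 -196.12616525643114
scene 440 theta 1.0842844431390086 -197.8774409020017
tab 135 [524.61520815 -94.60512304 301.97570469] [ 510.8675244  -113.78127603  275.31697869] [537.93889522 -83.55543652 320.48376314]
```

View pics/s7.png

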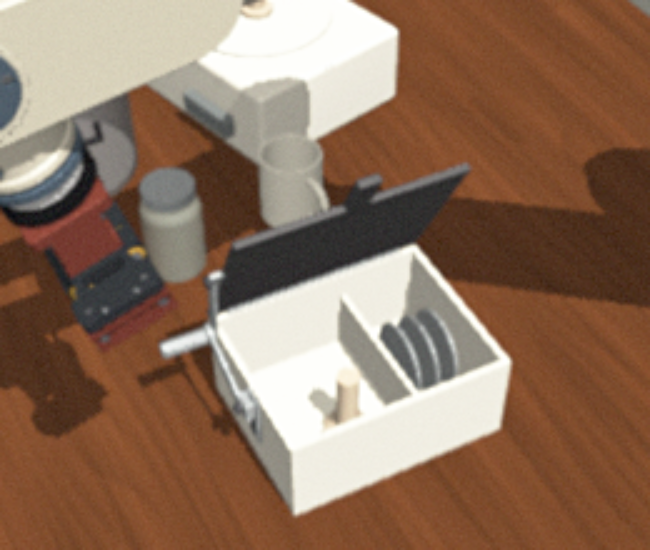

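The spindle is still upright at (345,395). The lid stands at 1.085 rad with the knee folded towards the hinge, at (215,335). Next I regrip the tab.

Run:
```python
from h import *
rows(14,[523.5,-100,365],5,D)
```

```text
5 -1.70 0.19 -0.22 -1.0 1.0 -6.4; 5 -1.71 0.00 -0.25 -1.0 1.0 -6.4; 5 -1.69 -0.18 -0.28 -1.0 1.0 -6.4; 5 -1.66 -0.37 -0.32 -1.0 1.0 -6.4; 5 -1.60 -0.54 -0.36 -1.0 1.0 -6.4; 5 -1.52 -0.71 -0.39 -1.0 1.0 -6.4; 5 -1.43 -0.86 -0.43 -1.0 1.0 -6.4; 5 -1.32 -1.01 -0.47 -1.0 1.0 -6.4; 5 -1.19 -1.14 -0.52 -1.0 1.0 -6.4; 5 -1.04 -1.26 -0.56 -1.0 1.0 -6.4; 5 -0.89 -1.35 -0.60 -1.0 1.0 -6.4; 5 -0.72 -1.43 -0.63 -1.0 1.0 -6.4; 5 -0.55 -1.49 -0.67 -1.0 1.0 -6.4; 5 -0.37 -1.53 -0.71 -1.0 1.0 -6.4
```

{"fn": "play_rows", "kwargs": {
  "plan": "5 -1.70 0.19 -0.22 -1.0 1.0 -6.4; 5 -1.71 0.00 -0.25 -1.0 1.0 -6.4; 5 -1.69 -0.18 -0.28 -1.0 1.0 -6.4; 5 -1.66 -0.37 -0.32 -1.0 1.0 -6.4; 5 -1.60 -0.54 -0.36 -1.0 1.0 -6.4; 5 -1.52 -0.71 -0.39 -1.0 1.0 -6.4; 5 -1.43 -0.86 -0.43 -1.0 1.0 -6.4; 5 -1.32 -1.01 -0.47 -1.0 1.0 -6.4; 5 -1.19 -1.14 -0.52 -1.0 1.0 -6.4; 5 -1.04 -1.26 -0.56 -1.0 1.0 -6.4; 5 -0.89 -1.35 -0.60 -1.0 1.0 -6.4; 5 -0.72 -1.43 -0.63 -1.0 1.0 -6.4; 5 -0.55 -1.49 -0.67 -1.0 1.0 -6.4; 5 -0.37 -1.53 -0.71 -1.0 1.0 -6.4; 5 0 0 0 0 0 0; 5 0 0 0 0 0 0"
}}

```text
t: 32.15
ee_pos: [523.6, -101.3, 364.3]
orientation: [-2.216, -2.223, 0.004]
ft_force: [-0.2, -0.5, 0.2]
width: 50.2
```

Run:
```python
from h import *
from workcell import *
P=cloud(get_image("wrist")).reshape(-1,3)
t=P[(abs(P[:,0]-524)<20)&(P[:,1]>-140)&(P[:,1]<-60)&(P[:,2]>285)&(P[:,2]<335)]
if len(t): print("tab",len(t),np.percentile(t,[2,50,98],axis=0).round(1))
rows(4,[523.5,-101,283],5,D)
```

```text
tab 723 [[ 512.2 -112.6  287.6]
 [ 523.4  -92.2  318.1]
 [ 534.   -86.8  320.9]]
5 0.01 -0.00 2.03 -0.1 -0.0 0.0; 5 0.01 -0.00 2.03 -0.1 -0.0 0.0; 5 0.01 -0.00 2.03 -0.1 -0.0 0.0; 5 0.01 -0.01 2.03 -0.1 -0.0 0.0
```

{"fn": "play_rows", "kwargs": {
  "plan": "5 0 0 2.03 0 0 0; 5 0 0 2.03 0 0 0; 5 0 0 2.03 0 0 0; 5 0 0 2.03 0 0 0; 5 0 0 0 0 0 0; 1.5 0 0 0 0 0 0; 1.5 0 0 0 0 0 0; 1.5 0 0 0 0 0 0; 1.5 0 0 0 0 0 0"
}}

```text
t: 33.33
ee_pos: [523.4, -101.6, 284.7]
orientation: [-2.215, -2.225, 0.003]
ft_force: [-1.2, 0.3, 3.9]
width: 23.9
```

Run:
```python
from h import *
arc(1.085,0,18)
```

```text
1.5 1.17 0 0.63 0 0 0; 1.5 1.12 0 0.70 0 0 0; 1.5 1.08 0 0.77 0 0 0; 1.5 1.03 0 0.83 0 0 0; 1.5 0.98 0 0.89 0 0 0; 1.5 0.92 0 0.95 0 0 0; 1.5 0.87 0 1.00 0 0 0; 1.5 0.80 0 1.05 0 0 0; 1.5 0.74 0 1.10 0 0 0; 1.5 0.67 0 1.14 0 0 0; 1.5 0.60 0 1.18 0 0 0; 1.5 0.53 0 1.22 0 0 0; 1.5 0.45 0 1.25 0 0 0; 1.5 0.38 0 1.27 0 0 0; 1.5 0.30 0 1.29 0 0 0; 1.5 0.22 0 1.31 0 0 0; 1.5 0.14 0 1.32 0 0 0; 1.5 0.06 0 1.32 0 0 0
```

{"fn": "play_rows", "kwargs": {
  "plan": "1.5 1.17 0 0.63 0 0 0; 1.5 1.12 0 0.70 0 0 0; 1.5 1.08 0 0.77 0 0 0; 1.5 1.03 0 0.83 0 0 0; 1.5 0.98 0 0.89 0 0 0; 1.5 0.92 0 0.95 0 0 0; 1.5 0 0 0 0 0 0"
}}

```text
t: 34.2
ee_pos: [524.1, -37.4, 235.5]
orientation: [-2.215, -2.227, 0.0]
ft_force: [4.7, 3.7, 0.6]
width: 23.7
```

{"fn": "play_rows", "kwargs": {
  "plan": "1.5 0.87 0 1.00 0 0 0; 1.5 0.80 0 1.05 0 0 0; 1.5 0.74 0 1.10 0 0 0; 1.5 0.67 0 1.14 0 0 0; 1.5 0.60 0.02 1.18 0 0 0; 1.5 0.53 0.02 1.22 0 0 0; 1.5 0 0 0 0 0 0"
}}

```text
t: 35.08
ee_pos: [524.5, 4.2, 168.2]
orientation: [2.215, 2.227, 0.0]
ft_force: [7.7, 0.8, -1.2]
width: 24.0
```

{"fn": "play_rows", "kwargs": {
  "plan": "1.5 0.45 0.03 1.25 0 0 0; 1.5 0.38 0.03 1.27 0 0 0; 1.5 0.30 0 1.29 0 0 0; 1.5 0.22 0 1.31 0 0 0; 1.5 0.14 0 1.2 0 0 0; 1.5 0.06 0 0.9 0 0 0; 1.5 0 0 0 0 0 0"
}}

```text
t: 35.95
ee_pos: [524.7, 19.2, 95.9]
orientation: [2.216, 2.227, -0.0]
ft_force: [8.6, 0.5, -2.4]
width: 23.7
```

{"fn": "play_rows", "kwargs": {
  "plan": "1.5 0 0 0.15 0 0 0; 1.5 0 0 0.15 0 0 0; 1.5 0 0 0 0 0 0"
}}

```text
t: 36.33
ee_pos: [524.8, 19.3, 94.2]
orientation: [2.216, 2.227, 0.0]
ft_force: [4.4, 1.5, 6.6]
width: 23.7
```

{"fn": "play_rows", "kwargs": {
  "plan": "1.5 0 0 0.12 0 0 0; 1.5 0 0 0 0 0 0"
}}

```text
t: 36.58
ee_pos: [524.8, 19.3, 94.0]
orientation: [2.215, 2.226, 0.0]
ft_force: [1.3, 1.4, 18.8]
width: 23.9
```

The lid is against its stop: the upward force rose with no more travel. I ease off, release and rise.

{"fn": "play_rows", "kwargs": {
  "plan": "1.5 0 0 -0.1 0 0 0; 1.5 0 0 0 0 0 0; 5 0 0 0 0 0 0; 5 0 0 0 0 0 0; 5 0 0 0 0 0 0; 5 0 0 -2 0 0 0; 5 0 0 -5 0 0 0; 5 0 0 -5 0 0 0; 5 0 0 -5 0 0 0; 5 5 0 0 0 0 0; 5 5 0 0 0 0 0; 5 5 0 0 0 0 0; 5 0 0 0 0 0 0; 5 0 0 0 0 0 0"
}}

```text
t: 38.33
ee_pos: [522.7, 168.6, 263.5]
orientation: [-2.214, -2.226, 0.005]
ft_force: [0.9, -0.3, -0.7]
width: 49.9
```

Run:
```python
from workcell import *
from h import *
print(get_obs()["ft_force"])
im=get_image("scene"); P=cloud(im).reshape(-1,3); P0=cloud(dict(np.load("scene0.npz"))).reshape(-1,3)
cv2.imwrite("pics/s8.png",im["pixels"][:,:,::-1])
for Q in(P,P0):
    s=Q[(Q[:,0]>430)&(Q[:,0]<620)&(Q[:,1]>-180)&(Q[:,1]<-20)&(Q[:,2]>90)&(Q[:,2]<170)]
    print(len(s),np.linalg.lstsq(np.c_[s[:,1]+100,np.ones(len(s))],s[:,2],rcond=None)[0])
```

```text
[ 0.87352875 -0.3158058  -0.68113778]
3310 [1.01306231e-02 1.13723633e+02]
3626 [6.33092256e-03 1.13571177e+02]
```

View pics/s8.png

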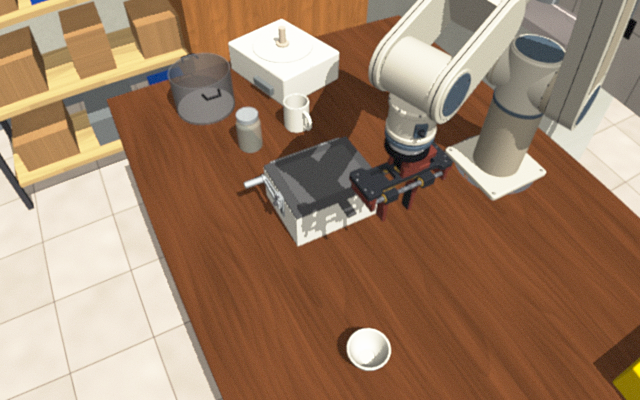

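The lid is shut: its plane matches the first picture within about 0.004 rad. The jar, mug and ramekin are where they were, and the arm is clear.

```bash
python3 -c "
from workcell import *
print(close_job())"
```

```text
the job is handed in; nothing more can be done
None
```

I carried out the whole job in the order asked and handed it in at about 38 s; no verdict was reported.

- **Opening:** I raised the lid by its tab in small steps until the stay snapped over, which by my geometry was near 1.49 rad. That is slightly above the stated 1.29–1.46. I put it down to a small error in my hinge estimate, since the force along the pull stayed under about 4 N, well below the 15 N at which the foot slips. I then eased off and the lid stood on its stay, with a computed fold of about −0.29.
- **Spindle:** It stands upright in the empty bay, seen in two pictures before the lid was lowered. I could not see it once the lid was shut.
- **Breaking the joint:** I pushed the knob with the side of the shut fingers. The force was mostly 2–5 N, but it reached 9.6 N (10 N in all with the downward part) at the end of the stroke, just over the stated 3–8 N. I did not confirm what it was pressing against at that point. The lid was then standing at about 1.085 rad with the knee folded by about 1.1.
- **Closing:** I lowered the lid in the grip at about 0.5 rad/s until it met its stop. It was held down with about 19 N for a moment before I eased off and let go.
- **Last checks:** The lid's plane matches the first picture within about 0.004 rad. In the last picture the jar, mug and ramekin had not moved, and the gripper was clear of everything.

The sideways force at the tab was 7–12 N for most of the opening and up to about 9 N while closing. It came from a slightly off-centre grip, not from the lid's motion.

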